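Find the component case with the loose part

ROBOT

A 7-joint arm with a two-finger parallel gripper is mounted at the origin on the work surface. World frame = base frame: x ahead of the robot, y to its left, z up, the work surface at z = 0. Lengths are in m, angles in rad, forces in N, time in s.
With the tool pointing down it reaches from about 0.425 to 0.95 m from the base axis. Payload 4.7 kg.
Tool frame: the origin (TCP) lies on the centre line of the jaws, within the pads' length; the fingertips stand robot.nose_length ahead of it and the grasp point (between the pads) lies 8 mm behind it (robot.nose_length is the distance from the TCP to the fingertips, in m); z points along the fingers, x is the direction in which the jaws open and shut, and the axes are right-handed (so a half turn about z gives the same grasp; the last joint's range is limited). The gripper opens to 85 mm and grips with 20 to 120 N. Pads are 22 mm wide; open, the fingers measure 114 mm over their backs; the gripper's body (76 mm by 85 mm) begins 54 mm behind the grasp point. The pads swing forward as they close: fully open they stand 13 mm farther back than shut.
Start: joints at [-1.194, 0.469, -0.049, 1.532, 0.024, 1.141, -0.082], TCP at [0.266, 0.62, 0.242] pointing down, gripper open.
Joint ranges: [-2.59, 2.59], [-0.33, 1.99], [-1.39, 1.29], [0.1, 2.45], [-1.04, 4.18], [0.21, 1.99], [-2.66, 2.66]. Speed limits (rad/s): [2.57, 2.57, 3.14, 3.14, 3.14, 3.14, 3.14].

INTERFACE

Orientations are given as [roll, pitch, yaw] about the fixed x, y, z axes, in that order (R = Rz(yaw) Ry(pitch) Rx(roll)).
In Python, from plant import robot gives the robot as it stands. Calls block until the motion is done:
- robot.goto(position, orientation): joint-space move of the TCP to a pose.
- robot.move_straight(position, vel=0.15, attitude=None, contact_N=None): straight line of the TCP; attitude=None keeps the orientation; vel is the mean speed in m/s. With contact_N (N) it stops when the force on the tool has changed by that much, and returns True; else False.
- robot.move_joints(angles): joint-space move.
- robot.grip(opening, strength=None): opening from 0.0 (shut) to 1.0 (fully open); strength is the grip in N (None keeps the last); returns when the fingers have stopped.
- robot.sleep(seconds).
- robot.inverse_kinematics(position, orientation): joint angles nearest the present ones, or None.
- robot.sense(): the state.
- robot.grab_frame(name): name is "scene" or "top" or "wrist"; returns a dict with "image" (400x640x3 uint8, red, green, blue), "range_z" (400x640 float32, m along the optical axis (not along the pixel's ray), 0 where there is no reading), "fx", "fy", "cx", "cy" (pixels), "R" (3x3) and "t" (3): a world point X has camera coordinates R X + t. Camera axes: x right, y down, z forward; pixel columns grow to the right and rows downward; lengths in m; the calibration is good to about 2 mm. A picture is of the moment at which its call begins.
A pose or a line that the arm cannot do raises robot.IKError and nothing moves.
- robot.close_job(): hands the job in, once; it reports no verdict.
The state is a dict: "t": time; "joint_pos": joint angles; "joint_velocities": joint speeds; "effort": joint torques, N m; "tcp_pos": TCP position; "tcp_rot": TCP orientation; "wrist_force": force on the tool from outside, world axes, zero at the start; "torque": the same for the moment, N m; "opening": opening from 0.0 (shut) to 1.0 (fully open).
Only numpy, scipy, OpenCV 4.12 (cv2) and the standard library are available. Lean on these libraries where they do the work, as an engineer would, in place of code of your own. Each camera call takes 0.05 s, during which the arm holds its last target. There are 200 camera calls.

TASK

One of the three blue component cases has its lid ajar: first press that lid down until it clicks fully shut. Then lift the cases and shake them briskly end to end to find the one with a loose part rattling inside; any quiet case goes back down upright on the bench. Finish while holding the rattling case in the gripper, still and upright, about a hand's width above the middle of the round green mat, and leave the two metal cans and the multimeter where they are.

Things in the scene. Friction and masses are not known exactly. Their poses are not given: they have to be found in the camera images.
- case_a: sealed case, blue box, grey lid: 90 (x) by 58 (y, grip here) by 60 mm high, 0.3 to 0.4 kg; origin: centre of underside; z up, hinge end +x, orange latch end -x (towards robot, yaw to 30 deg). All look alike; in exactly one a loose 160 g disc slides 40 mm along x, knocking at the ends (tilting 17 deg for 0.2 s suffices), and stays there when level. This lid starts ajar.
- case_b: sealed case, blue box, grey lid: 90 (x) by 58 (y, grip here) by 60 mm high, 0.3 to 0.4 kg; origin: centre of underside; z up, hinge end +x, orange latch end -x (towards robot, yaw to 30 deg). All look alike; in exactly one a loose 160 g disc slides 40 mm along x, knocking at the ends (tilting 17 deg for 0.2 s suffices), and stays there when level. This lid is shut and fixed.
- case_c: sealed case, blue box, grey lid: 90 (x) by 58 (y, grip here) by 60 mm high, 0.3 to 0.4 kg; origin: centre of underside; z up, hinge end +x, orange latch end -x (towards robot, yaw to 30 deg). All look alike; in exactly one a loose 160 g disc slides 40 mm along x, knocking at the ends (tilting 17 deg for 0.2 s suffices), and stays there when level. This lid is shut and fixed.
- lid (a joint): opening angle of case_a's lid in rad: 0 fully shut, starts 0.25 to 0.5; a stiff hinge that stays where it is left. A sprung catch resists with about 5 N (pressed near the latch edge) between 0.15 and 0.08 rad, 11 to 6 mm above home; press on past it until the lid is flush, then the catch keeps it shut. Pressing on with 20 N does no harm
- lid_edge (a point): point on the top face of case_a's lid, 12 mm in from its latch (-x) edge, midway across: where to press. 60 mm above the bench when shut; it turns about the hinge axis, which is 78 mm away along the case's +x and 47 mm above its underside
- mat: round green inspection mat fixed on the bench beyond the cases, 130 mm across, 3 mm thick; origin at the centre of its underside
- can_tall: bystander: loose aluminium can, 40 mm across, 70 mm high (two 13 mm tags on top); origin at the centre of its underside
- can_short: bystander: loose aluminium can, 36 mm across, 48 mm high (two 13 mm tags on top); origin at the centre of its underside
- meter: bystander: black multimeter lying on its back, 150 (own x) x 75 x 30 mm; origin at the centre of its underside
Not all that is in view belongs to the job. Of the things like the mat, leave any that is pink or white; of the rest the smaller one is meant.

How it is judged:
By the outcome, as a careful person would: the job done as asked, in the order asked, and still so for the second after the job is handed in, while the arm keeps its last pose, push and grip.
It also fails if it takes over 72 s, if anything falls off the work surface, if the arm or the gripper's body presses on something with over 40 N, if the wrist force passes 120 N, or if a joint passes its speed limit or range.

## Working session

There is one attempt and no reset: what is moved stays moved. The work goes in short steps, each a Python script; the robot and the scene stay as the last script left them, time stands still between calls to the robot, and variables do not carry over. Pictures are saved under pics/ and viewed, about 8 in all and at most 12, crops included, and the job is handed in when it is done.

```bash
mkdir -p pics; ls; python3 - <<'E'
from plant import robot
import cv2,numpy as np,pickle
s=robot.sense();print({k:np.round(v,3) for k,v in s.items()},robot.nose_length)
F={n:robot.grab_frame(n) for n in("scene","top")}
pickle.dump(F,open('f0.pkl','wb'))
for n in F: cv2.imwrite(f'pics/{n}0.png',F[n]['image'][:,:,::-1]); print(n,F[n]['fx'],np.round(-F[n]['R'].T@F[n]['t'],3),np.round(F[n]['R'],2).tolist())
E
```

```text
pics
{'t': np.float64(0.0), 'joint_pos': array([-1.194,  0.469, -0.049,  1.534,  0.024,  1.141, -0.082]), 'joint_velocities': array([ 0.002, -0.001,  0.   , -0.001, -0.001, -0.   , -0.001]), 'effort': array([ 0.0000e+00, -5.1030e+01, -4.7000e-02, -2.3772e+01,  1.1000e-02,
        7.0000e-03,  0.0000e+00]), 'tcp_pos': array([0.266, 0.62 , 0.241]), 'tcp_rot': array([3.142e+00, 2.000e-03, 1.165e+00]), 'wrist_force': array([-0.099,  0.48 , -0.105]), 'torque': array([ 0.007, -0.042,  0.023]), 'opening': np.float64(1.001)} 0.011
scene 399.9046673981981 [0.95  0.213 0.703] [[-0.41, 0.91, 0.0], [0.75, 0.34, -0.57], [-0.52, -0.24, -0.82]]
top 429.82930410105575 [0.386 0.001 0.969] [[0.06, -1.0, -0.01], [-0.98, -0.06, -0.21], [0.21, 0.02, -0.98]]
```

View pics/top0.png

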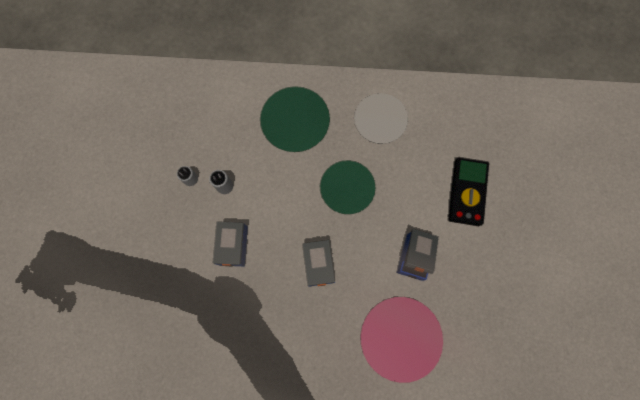

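View pics/scene0.png

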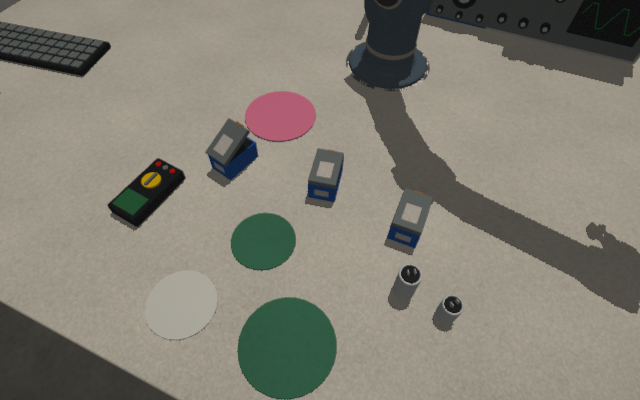

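The top view shows the ajar case at (418,252), with the shut ones at (319,261) and (231,243). The small green mat is at (348,187), the cans at (186,174) and (220,179), and the meter at (469,191). Next I'll measure these from the depth images.

```bash
cat > h.py <<'E'
import numpy as np,cv2
def cloud(f):
    z=f['range_z'];v,u=np.mgrid[:z.shape[0],:z.shape[1]]
    c=np.stack([(u-f['cx'])/f['fx']*z,(v-f['cy'])/f['fy']*z,z],-1)
    w=(c-f['t'])@f['R']; w[z==0]=np.nan
    return w
def rect(P):
    """centre, long-side yaw in (-90,90], sizes (mm)"""
    (c,s,a)=cv2.minAreaRect((P[:,:2]*1000).astype(np.float32))
    if s[0]<s[1]: s=s[::-1];a+=90
    a=(a+90)%180-90
    return np.round(c,1),round(a,1),np.round(s,1)
E
python3 - <<'E'
from h import *;import pickle
F=pickle.load(open('f0.pkl','rb'))
f=F['top'];W=cloud(f);I=f['image'].astype(int)
print('bench z',np.nanmedian(W[300:390,100:160,2]),np.nanmedian(W[200:230,270:300,2]))
G=cloud(F['scene'])
for n,(u,v,r) in dict(a=(418,252,30),b=(319,261,30),c=(231,243,29)).items():
    P=W[v-r:v+r,u-r:u+r].reshape(-1,3);P=P[P[:,2]>.02]
    T=P[P[:,2]>.052]
    print(n,'all',rect(P),'top',rect(T),len(T),np.percentile(P[:,2],[5,50,95,99]).round(3))
    S=G.reshape(-1,3);c=np.median(P,0);S=S[(np.abs(S[:,:2]-c[:2]).max(1)<.08)&(S[:,2]>.015)]
    T=S[S[:,2]>.052];print('  scene',rect(S),rect(T))
for n,W_,(u,v,r) in(('can1',W,(186,174,14)),('can2',W,(220,179,16)),('meter',W,(469,191,45))):
    P=W_[v-r:v+r,u-r:u+r].reshape(-1,3);P=P[P[:,2]>.02];print(n,rect(P),np.nanpercentile(P[:,2],95))
m=(I[...,1]>I[...,0]*1.3)&(I[...,1]>I[...,2]*1.1)
n,l,s,c=cv2.connectedComponentsWithStats(m.astype(np.uint8))
for i in range(1,n):
    if s[i,4]>300:
        P=W[l==i];P=P[np.isfinite(P[:,0])];print('green',c[i],s[i,4],np.median(P,0).round(3),(np.ptp(P,0)).round(3),cv2.minEnclosingCircle((P[:,:2]*1000).astype(np.float32)))
o=(I[...,0]>140)&(I[...,0]>I[...,2]*2.2)&(I[...,1]<I[...,0]*.7)
n,l,s,c=cv2.connectedComponentsWithStats(o.astype(np.uint8))
for i in range(1,n):
    if s[i,4]>3: print('orange',c[i],s[i,4],np.nanmedian(W[l==i],0).round(3))
E
```

```text
bench z 0.0002356451971385322 0.0005257426102253346
a all (array([ 489.5, -199.3]), -13.8, array([98. , 58.7])) top (array([ 491.7, -199.9]), -14.0, array([93.4, 58.4])) 1115 [0.038 0.075 0.097 0.099]
  scene (array([ 488.2, -198.9]), -13.5, array([96.5, 62.1])) (array([ 493.2, -199.6]), -13.4, array([86.5, 60.5]))
b all (array([457.5,  12.6]), 11.5, array([93.3, 57.8])) top (array([457.5,  12.6]), 11.5, array([93.3, 57.8])) 1194 [0.058 0.06  0.063 0.064]
  scene (array([455. ,  13.3]), 11.3, array([96.9, 58.8])) (array([454.7,  13.1]), 11.4, array([96.3, 58.6]))
c all (array([486.9, 207.3]), 1.0, array([92.9, 58.3])) top (array([486.9, 207.3]), 1.0, array([92.9, 58.3])) 1183 [0.035 0.06  0.063 0.064]
  scene (array([485.2, 208.5]), 1.0, array([96.1, 58. ])) (array([484.8, 208.5]), 0.9, array([95.2, 58. ]))
can1 (array([637.6, 323.7]), -84.8, array([35.1, 34. ])) 0.05453325409071818
can2 (array([624.6, 241.5]), -88.0, array([39.2, 37.4])) 0.07600162612810821
meter (array([ 613.4, -303.8]), -23.6, array([231.2, 113.3])) 0.03713116962472451
green [294.57250144 118.98266898] 3462 [0.8   0.091 0.005] [0.165 0.164 0.012] ((802.2334594726562, 91.20112609863281), 83.14273834228516)
green [472.29360967 171.42314335] 579 [ 0.686 -0.323  0.032] [0.055 0.066 0.009] ((686.6856689453125, -322.8092041015625), 36.773338317871094)
green [347.36415929 187.00486726] 2260 [ 0.64  -0.044  0.004] [0.125 0.124 0.011] ((641.205322265625, -43.45497131347656), 63.593204498291016)
```

```bash
cat >> h.py <<'E'
from plant import robot
CASES=dict(a=(.489,-.199,-13.8),b=(.457,.0126,11.5),c=(.487,.2073,1.0))
MAT=(.641,-.0437)
def ori(yawdeg,tilt=0.):
    """tool down, jaws along case y, tilted by tilt rad about the case's y"""
    from scipy.spatial.transform import Rotation as R
    y=np.radians(yawdeg)
    ax=np.array([-np.sin(y),np.cos(y),0])
    return (R.from_rotvec(tilt*ax)*R.from_euler('xyz',[np.pi,0,y+np.pi/2])).as_euler('xyz')
E
python3 - <<'E'
from h import *
x,y,yw=CASES['a'];c,s=np.cos(np.radians(yw)),np.sin(np.radians(yw))
p=np.array([x-.033*c,y-.033*s])
for n,(a,b,w) in CASES.items():
    print(n,[np.round(robot.inverse_kinematics([a,b,z],ori(w,t)),2).tolist() for z,t in((.027,0),(.2,.45),(.2,-.45))])
robot.grip(0.0,60)
robot.goto([*p,.24],ori(yw))
robot.move_straight([*p,.125],vel=.2)
f0=robot.sense()['wrist_force']
h=robot.move_straight([*p,.060],vel=.03,contact_N=18)
q=robot.sense();print(h,q['t'],q['tcp_pos'].round(4),(q['wrist_force']-f0).round(1))
robot.sleep(.3);q=robot.sense();print((q['wrist_force']-f0).round(1))
robot.move_straight([*p,.17],vel=.2)
W=cloud(robot.grab_frame('scene'));f=robot.grab_frame('wrist')
S=W.reshape(-1,3);S=S[(np.abs(S[:,:2]-[x,y]).max(1)<.07)&(S[:,2]>.015)&(S[:,2]<.12)]
L=S[S[:,2]>.05];print(rect(S),rect(L),np.percentile(L[:,2],[2,50,98]).round(4),robot.sense()['t'])
cv2.imwrite('pics/w1.png',f['image'][:,:,::-1])
E
```

```text
a [[0.05, 0.55, 0.34, 2.07, -0.32, 0.57, 1.94], [-0.14, 0.57, 0.64, 1.69, -0.22, 1.44, 1.9], [-0.34, 0.12, 0.73, 2.25, -0.37, 0.38, 2.02]]
b [[-0.19, 0.45, 0.09, 2.22, -0.09, 0.47, 1.74], [-0.24, 0.39, 0.13, 1.84, -0.01, 1.36, 1.67], [-0.87, -0.06, 0.78, 2.39, -0.01, 0.35, 1.7]]
c [[-0.48, 0.53, -0.0, 2.05, 0.0, 0.56, 1.1], [-0.39, 0.49, -0.01, 1.67, -0.16, 1.4, 1.25], [-0.79, 0.13, 0.18, 2.21, 0.5, 0.48, 0.57]]
True 6.1417 [ 0.4566 -0.1912  0.0706] [-2.9  1.8  9.2]
[-2.8  1.5  8.9]
(array([ 486. , -197.4]), -14.0, array([93.7, 61.2])) (array([ 485.5, -197.2]), -13.6, array([92.6, 60.7])) [0.0514 0.0599 0.0624] 7.1917
```

View pics/w1.png

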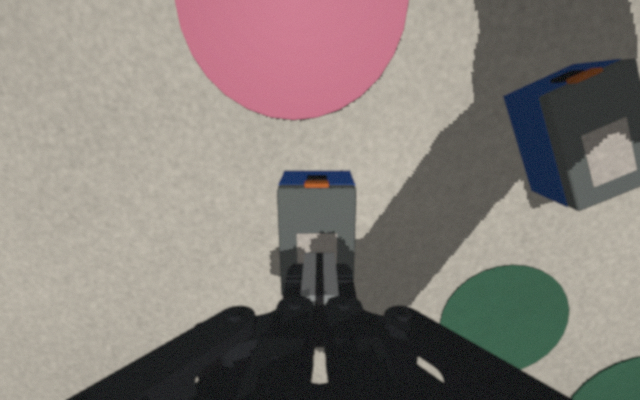

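The lid stopped flush: the tip was at 59.6 mm under 18 N and the top now reads 60 mm. I'll press once more to be sure, then grip and test case A.

```bash
cat >> h.py <<'E'
def level():
    robot.sleep(.35);q=[]
    for _ in range(5): q.append(robot.sense()['torque']);robot.sleep(.02)
    return np.mean(q,0)
def pick_shake(n):
    x,y,w=CASES[n];u=np.array([np.cos(np.radians(w)),np.sin(np.radians(w)),0]);ax=np.array([-u[1],u[0],0])
    robot.grip(1.0)
    robot.goto([x,y,.17],ori(w)); robot.move_straight([x,y,.027],vel=.15)
    robot.grip(0.0,80); print('opening',robot.sense()['opening'],robot.sense()['t'])
    f0=robot.sense()['wrist_force'][2]
    P=np.array([x,y,.2]);robot.move_straight(P,vel=.2)
    T=[level()]; print('weight N',robot.sense()['wrist_force'][2]-f0)
    robot.move_straight(P+.03*u,vel=.3);robot.move_straight(P-.03*u,vel=.3);robot.move_straight(P+.03*u,vel=.3);robot.move_straight(P,vel=.3)
    T.append(level())
    for t in (.42,-.42,.42):
        robot.goto(P,ori(w,t));robot.sleep(.3);robot.goto(P,ori(w));T.append(level())
    for k,v in zip(['lift','shake','+','-','+'],T): print(k,'torque about case y %.3f'%(v@ax),v.round(3))
    q=robot.sense();print(q['t'],q['opening'],q['tcp_pos'].round(4))
E
python3 - <<'E'
from h import *
x,y,yw=CASES['a'];c,s=np.cos(np.radians(yw)),np.sin(np.radians(yw))
p=np.array([x-.033*c,y-.033*s])
robot.move_straight([*p,.08],vel=.2)
h=robot.move_straight([*p,.060],vel=.04,contact_N=22);print(h,robot.sense()['tcp_pos'].round(4))
robot.move_straight([*p,.17],vel=.25)
CASES['a']=(.488,-.198,-13.8)
pick_shake('a')
f=robot.grab_frame('scene');cv2.imwrite('pics/s2.png',f['image'][:300,100:500,::-1])
E
```

```text
True [ 0.4581 -0.1916  0.0704]
opening 0.6696453589821355 11.2333
weight N -9.56845943414498
lift torque about case y -0.044 [-0.017 -0.041 -0.001]
shake torque about case y 0.019 [-0.006  0.021 -0.001]
+ torque about case y -0.033 [ 0.002 -0.035 -0.002]
- torque about case y -0.029 [-0.016 -0.026 -0.008]
+ torque about case y -0.010 [ 0.004 -0.012  0.015]
19.7417 0.6692969122933562 [ 0.4883 -0.1982  0.1997]
```

View pics/s2.png

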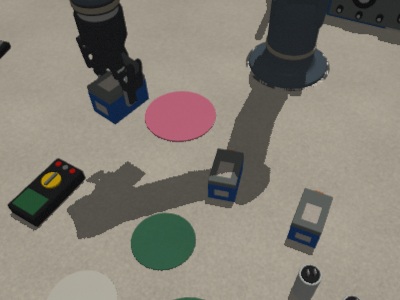

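The scene view shows case A held level. Its torque readings are noisy and show no consistent pattern, so I'll repeat the tilts with longer averaging and the joint efforts added.

```bash
cat >> h.py <<'E'
def tilts(n,seq):
    x,y,w=CASES[n];a=np.radians(w);ax=np.array([-np.sin(a),np.cos(a),0]);P=[x,y,.2]
    for t in seq:
        robot.goto(P,ori(w,t));robot.sleep(.2);robot.goto(P,ori(w));robot.sleep(.2)
        Q=[]
        for _ in range(30): Q.append(robot.sense());robot.sleep(.01)
        T=[q['torque']@ax for q in Q];E=np.array([q['effort'] for q in Q])
        print('%+.2f torque %.4f sd %.3f fz %.2f'%(t,np.mean(T),np.std(T),np.mean([q['wrist_force'][2] for q in Q])),'effort',E.mean(0).round(3),'sd6 %.3f'%E[:,5].std(),'t',round(Q[-1]['t'],2),Q[-1]['joint_pos'].round(3))
E
python3 - <<'E'
from h import *
CASES['a']=(.488,-.198,-13.8)
tilts('a',[-.42,.42])
E
```

```text
-0.42 torque -0.0182 sd 0.030 fz -3.81 effort [ 9.0000e-03 -3.2296e+01  7.3690e+00 -2.1644e+01  1.4000e-02  1.3000e-02
  0.0000e+00] sd6 0.005 t 21.6 [-0.398  0.362  0.893  1.969 -0.343  0.967  1.992]
+0.42 torque -0.0133 sd 0.028 fz -3.82 effort [-3.4000e-02 -3.2686e+01  7.6820e+00 -2.1677e+01  1.8000e-02  2.2000e-02
  0.0000e+00] sd6 0.006 t 23.28 [-0.41   0.371  0.912  1.969 -0.353  0.97   2.004]
```

Case A is quiet: the +/- tilts differ by 0.005 N m, where a loose disc would give 0.063. I'll put it back and test B.

```bash
cat >> h.py <<'E'
def place(n):
    x,y,w=CASES[n]
    robot.move_straight([x,y,.045],vel=.2);robot.move_straight([x,y,.0272],vel=.04)
    robot.grip(1.0);robot.sleep(.1);robot.move_straight([x,y,.17],vel=.25)
def pick2(n):
    x,y,w=CASES[n];u=np.array([np.cos(np.radians(w)),np.sin(np.radians(w)),0])
    robot.goto([x,y,.17],ori(w));robot.move_straight([x,y,.027],vel=.15)
    robot.grip(0.0,80);print('opening',robot.sense()['opening'])
    P=np.array([x,y,.2]);robot.move_straight(P,vel=.2)
    for d in(.03,-.03,.03,0): robot.move_straight(P+d*u,vel=.3)
    tilts(n,[.42,-.42])
CASES['a']=(.488,-.198,-13.8)
E
python3 - <<'E'
from h import *
place('a');pick2('b')
f=robot.grab_frame('scene');cv2.imwrite('pics/s3.png',f['image'][:300,100:500,::-1])
S=cloud(f).reshape(-1,3);S=S[(np.abs(S[:,:2]-CASES['a'][:2]).max(1)<.07)&(S[:,2]>.015)&(S[:,2]<.12)]
L=S[S[:,2]>.05];print(rect(L),np.percentile(L[:,2],[2,50,98]).round(4))
E
```

```text
opening 0.6686373489257315
+0.42 torque -0.0011 sd 0.028 fz -3.27 effort [-2.0000e-02 -2.3194e+01  4.2960e+00 -2.1349e+01  1.3000e-02  6.0000e-03
  1.0000e-03] sd6 0.006 t 32.23 [-0.926  0.217  0.939  2.115 -0.221  0.91   1.91 ]
-0.42 torque -0.0006 sd 0.035 fz -3.16 effort [-2.4000e-02 -2.1120e+01  5.8100e+00 -2.1044e+01  8.0000e-03  2.0000e-03
 -2.0000e-03] sd6 0.004 t 34.02 [-1.064  0.271  1.132  2.121 -0.31   0.927  2.015]
(array([ 485.7, -194.6]), -13.1, array([93.4, 61. ])) [0.0517 0.0601 0.0623]
```

View pics/s3.png

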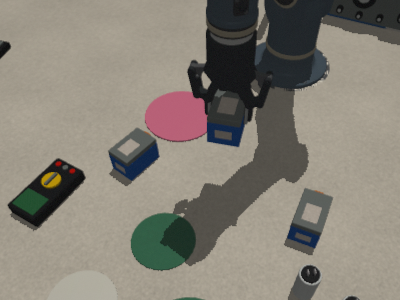

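A is back down, upright and shut. B is quiet too (difference 0.0005 N m), so it goes back and I test C.

```bash
python3 - <<'E'
from h import *
place('b');pick2('c')
f=robot.grab_frame('scene')
S=cloud(f).reshape(-1,3);S=S[(np.abs(S[:,:2]-CASES['b'][:2]).max(1)<.07)&(S[:,2]>.015)&(S[:,2]<.12)]
L=S[S[:,2]>.05];print(rect(L),np.percentile(L[:,2],[2,50,98]).round(4))
E
```

```text
opening 0.6692343131214366
+0.42 torque 0.0327 sd 0.035 fz -3.19 effort [-1.1600e-01 -3.1987e+01  9.8450e+00 -2.0995e+01  6.0000e-03 -2.2000e-02
  1.0000e-03] sd6 0.007 t 43.02 [-1.297  0.441  1.078  1.967 -0.46   1.006  1.585]
-0.42 torque -0.0293 sd 0.032 fz -3.08 effort [ 1.3000e-01 -3.2365e+01  7.7050e+00 -2.1327e+01  1.3000e-02  2.9000e-02
 -1.0000e-03] sd6 0.005 t 44.88 [-1.197  0.374  0.912  1.964 -0.358  0.972  1.477]
(array([455.5,  14.5]), 11.5, array([94.3, 58.1])) [0.053  0.0602 0.0626]
```

C rattles: the difference is 0.062 N m, as predicted for the disc. Now I'll carry it to the mat.

```bash
python3 - <<'E'
from h import *
try: robot.move_straight([*MAT,.2],vel=.15)
except robot.IKError as e: print(e);robot.goto([*MAT,.2],ori(0))
robot.move_straight([*MAT,.12],vel=.1);robot.sleep(.6)
q=robot.sense();print(q['t'],q['tcp_pos'].round(4),q['tcp_rot'].round(3),q['opening'],q['wrist_force'].round(2))
f=robot.grab_frame('scene');cv2.imwrite('pics/s4.png',f['image'][:,:,::-1])
S=cloud(f).reshape(-1,3)
for n,c in dict(a=CASES['a'],b=CASES['b'],can1=(.637,.324),can2=(.625,.2415)).items():
    K=S[(np.abs(S[:,:2]-c[:2]).max(1)<(.07 if n in'ab' else .035))&(S[:,2]>.03)&(S[:,2]<.08)]
    print(n,rect(K),np.percentile(K[:,2],[50,98]).round(3))
E
```

```text
48.6 [ 0.641  -0.0437  0.12  ] [ 3.142 -0.     1.588] 0.6698024961648638 [-0.16 -0.22 -3.88]
a (array([ 520.1, -225. ]), 46.1, array([26.8, 16.6])) [0.059 0.061]
b (array([455.7,  14.4]), 11.4, array([95.4, 58.3])) [0.06  0.063]
can1 (array([637.3, 324.9]), 46.5, array([34.9, 34.7])) [0.05  0.061]
can2 (array([624.6, 242.4]), 20.2, array([39.5, 38.5])) [0.071 0.076]
```

View pics/s4.png

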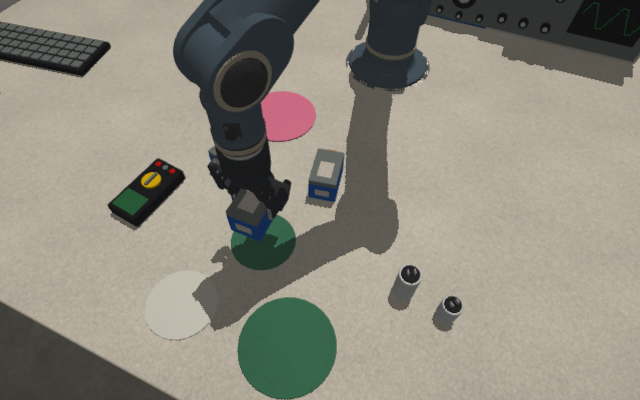

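The scene view shows C held level above the small green mat near (250,220). The cans, the meter and B haven't moved, and the wrist hides A. I'll do a quick numeric check from the top camera, then hand in.

```bash
python3 - <<'E'
from h import *
S=cloud(robot.grab_frame('top')).reshape(-1,3)
c=CASES['a'];K=S[(np.abs(S[:,:2]-c[:2]).max(1)<.07)&(S[:,2]>.03)&(S[:,2]<.08)];print('a',rect(K),len(K))
f=robot.grab_frame('scene');S=cloud(f);I=f['image'].astype(int)
b=(I[...,2]>I[...,0]*1.6)&(I[...,2]>60);K=S[b];K=K[(np.abs(K[:,:2]-MAT).max(1)<.08)&(K[:,2]>.05)]
print('held blue z',np.percentile(K[:,2],[1,50,99]).round(3),len(K))
robot.close_job();print(robot.sense()['t'])
E
```

```text
a (array([ 486.9, -196.3]), -14.1, array([93.4, 58.7])) 1300
held blue z [0.092 0.119 0.141] 492
the job is handed in; nothing more can be done
the job is handed in; nothing more can be done
```

The job is handed in: case C is the one that rattles, and the arm is holding it still and level over the middle of the smaller green mat. The underside is about 90 mm above the mat. The clock read about 49 s at the last check, against the 72 s limit.

- **Lid:** I pressed case A's lid twice until the force stop, 18 N and then 22 N. The fingertip stopped about 59.5 mm above the bench, which is flush, and later depth readings showed the lid still flat at about 60 mm.
- **Shake test:** I compared the torque after tilting each way; a loose disc should change it by about 0.063 N m.

| Case | Torque change (N m) | Result |
|---|---|---|
| A | 0.005 | quiet |
| B | 0.0005 | quiet |
| C | 0.062 | rattles |

- **Noise:** my first short readings on A were too noisy to judge, so I repeated them with longer averaging. That gave the clear result above.
- **Last checks:** A and B are upright within about 3 mm of where they started, and the cans are within about 1 mm. The meter looked unmoved in the picture, but I did not measure it again. In the last scene view the wrist hid A, so I checked A from the top camera instead.

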